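# Lay out a phone's parts for board repair

## Task

Get the phone parts ready for soldering: push the orange spacer down into the gap between the two jaws of the teal board holder until it is fully home, and only then lay the green circuit board, shields up, across the jaws inside the white outline. Also set the black battery inside the black outline on the yellow pad, and the camera module, lenses up, inside the red outline on the white pad. Set the electronics down, do not drop them, and leave the phone shell, screwdriver and multimeter where they lie.

Things in the scene. Friction and masses are not known exactly. Their poses are not given: they have to be found in the camera images.
- spacer_center (a point): Loose orange plastic spacer block, 44 mm long (its x) by 12 mm thick (its y) by 20 mm tall (z), standing upright on the mat; the point is its centre, 10 mm above its underside. Goes in the gap of the teal holder.
- board_center (a point): Loose green phone circuit board with silver shields on top, 72 mm long (its x) by 26 mm wide (its y) by 6 mm thick, lying flat; the point is its centre, 3 mm above its underside, z up.
- battery_center (a point): Loose black phone battery with a dark grey label and a copper strip at one end, 92 mm long (its x) by 40 mm wide (its y) by 6 mm thick, lying flat; the point is its centre, 3 mm above its underside, z up.
- camera_center (a point): Loose silver square camera module, 36 by 36 mm by 8 mm thick, with three black lenses that stand 2 mm higher on top, lying flat; the point is the centre of the 8 mm block, 4 mm above its underside, z up, x and y along its sides.
- holder: Teal board holder, fixed. Origin: centre of its underside. Base 110 (x) x 80 (y) x 6 mm; two fixed jaws, 60 mm long in y, flat tops 27 mm above the origin. Between them along y, centred, a gap 16 mm wide, 21 mm deep, ends open, top edges bevelled to a 24 mm mouth. Spacer stands in it lengthways, centred, top 1 mm below the jaws. White 92 (x) x 47 mm outline on the jaws: board's place, long side along x.
- battery_pad: Yellow pad, fixed to the mat, 128 mm (its x) by 76 mm (its y) by 4 mm thick, origin at the centre of its underside; a flat printed black outline, 112 by 60 mm inside, is centred on its top, long side along x.
- camera_pad: White pad, fixed to the mat, 72 by 72 mm by 4 mm thick, origin at the centre of its underside; a flat printed red square outline, 56 by 56 mm inside, is centred on its top.
- phone_shell: Bystander: opened phone shell, 150 mm (its x) by 72 mm (its y) by 9 mm, grey, lying on the table just beyond the blue mat's far edge; origin at the centre of its underside. Leave alone.
- screwdriver: Bystander: screwdriver with a blue handle, 160 mm long along its x, lying on the table just beyond the blue mat's far edge. Leave alone.
- multimeter: Bystander: red and black multimeter, 85 mm (its x) by 175 mm (its y) by 44 mm high, lying on the table just beyond the blue mat's far edge; origin at the centre of its underside. Leave alone. The blue mat is 3 mm thick: the loose parts, the holder and the pads stand on it at z = 3 mm.

How it is judged:
By the outcome, as a careful person would: the job done as asked, in the order asked, and still so for the second after the job is handed in, with the robot touching nothing.
It also fails if it takes over 106 s, if anything falls off the work surface, if the arm or the gripper's body presses on something with over 40 N, if the wrist force passes 120 N, or if a joint passes its speed limit or range.

## Robot

A 7-joint arm with a two-finger parallel gripper is mounted at the origin on the work surface. World frame = base frame: x ahead of the robot, y to its left, z up, the work surface at z = 0. Lengths are in mm, angles in rad, forces in N, time in s.
With the tool pointing down it reaches from about 425 to 950 mm from the base axis. Payload 16.7 kg.
Tool frame: the origin (TCP) lies between the finger pads; the fingertips stand 8 mm ahead of it and the grasp point (between the pads) lies 11 mm behind it; z points along the fingers, y is the line along which they close (so a half turn about z gives the same grasp; the last joint's range is limited). The gripper opens to 94 mm and grips with 3 to 60 N. Pads are 16 mm wide; open, the fingers measure 119 mm over their backs; the gripper's body (75 mm by 177 mm) begins 78 mm behind the grasp point.
Start: joints at [-1.31, 0.426, 0.074, 1.606, -0.034, 1.111, -0.067], TCP at [268.938, 619.07, 213.467] pointing down, gripper open.
Joint ranges: [-2.85, 2.85], [-0.5, 2.14], [-1.23, 1.37], [0.21, 2.46], [-1.02, 4.16], [0.16, 2.05], [-2.73, 2.73]. Speed limits (rad/s): [1.89, 1.89, 2.39, 2.39, 3.01, 3.01, 3.01].

## Interface

Orientations are given as [roll, pitch, yaw] about the fixed x, y, z axes, in that order (R = Rz(yaw) Ry(pitch) Rx(roll)).
In Python, from rig import sensors, snapshot, close_job gives the robot as it stands.
- The arm moves only by the tool play_rows, never from a script. Its argument "moves" is a list of rows, each a list of 2 entries, a list of its own where there are three numbers: the shift along the world's x, y, z in units of 25 mm (1.0 is 25 mm), then the turn about the world's z in units of 6 degrees (1.0 is 6 degrees). A call has 1 to 8 rows; each row is the pose to reach, as a shift and turn from the pose commanded when the call began; what a row does not reach only later rows make up. A row lasts 1/12 s, in which the tool goes at most 41.7 mm and 7.16 degrees, less where a joint would pass 70% of its speed; a pose out of reach is approached as far as the arm can. A call with a gripper value outside its range is refused whole. "grip" is the finger opening in mm, from 0 to 94, set as the call begins (left out, the last holds). The fingers move at their own pace and stop on an object; "force" is the grip in N (left out, the last holds). Time passes only in rows, so rows that repeat a pose let the fingers close. It gives the time, the measured TCP pose, the force, the opening and the grip force at its end, in the units of the state.
- sensors.sense(): the state, without advancing time (a new reading comes with each control period).
- snapshot(name): name is "scene" or "side" or "wrist"; returns a dict with "color" (480x640x3 uint8, red, green, blue), "fx", "fy", "cx", "cy" (pixels), "k1" (the pictures are not rectified: a ray, as slopes to the right and down, at radius r is drawn at 1 + k1 r^2 times it, then the intrinsics apply), "R" (3x3) and "t" (3): a world point X has camera coordinates R X + t; the wrist camera has in their place "mount" (4x4, takes a point from camera to tool coordinates, whose origin is the TCP and whose axes are the flange's). Camera axes: x right, y down, z forward; pixel columns grow to the right and rows downward; lengths in mm; the calibration is good to about 2 mm. A picture is of the moment at which its call begins: read the wrist's pose just before it. There is no depth.
- close_job(): hands the job in; it is judged then, once.
The state is a dict: "time": time; "q": joint angles; "joint_vel": joint speeds; "tau": joint torques, N m; "tcp_pos": TCP position; "eef_rot": TCP orientation; "contact_force": force on the tool from outside, world axes, zero at the start; "ft_torque": the same for the moment, N m; "width": finger opening in mm; "gripper_force": force on a finger pad.
Only numpy, scipy, OpenCV 4.12 (cv2) and the standard library are available. Lean on these libraries where they do the work, as an engineer would, in place of code of your own. Each camera call takes 0.05 s, during which the arm holds its last target. There are 200 camera calls.

## Working session

There is one attempt and no reset: what is moved stays moved. The work goes in short steps, Python scripts to look and compute and a tool call to move; the robot and the scene stay as the last step left them, time stands still between calls to the robot, and variables do not carry over. Pictures are saved under pics/ and viewed, at most 16 in all, crops included, and the job is handed in when it is done.

Besides the shell and the picture viewer there is one more tool, called after "Call:" by a JSON object that holds its "name" and its "arguments". play_rows: Moves the arm, as the interface text tells. Its arguments: {"type":"object","properties":{"moves":{"type":"array","items":{"type":"array"}},"grip":{"type":"number"},"force":{"type":"number"}},"required":["moves"]}

```bash
ls; mkdir -p pics
cat > h.py <<'E'
import numpy as np, cv2, pickle
from rig import sensors, snapshot, close_job
from scipy.spatial.transform import Rotation as Ro
def grab(n,f):
    s=sensors.sense(); d=snapshot(n); d=dict(d)
    if n=="wrist":
        M=np.array(d["mount"]); R=Ro.from_euler("xyz",s["eef_rot"]).as_matrix()
        Rwc=R@M[:3,:3]; p=R@M[:3,3]+np.array(s["tcp_pos"])
        d["R"]=Rwc.T; d["t"]=-Rwc.T@p
    cv2.imwrite(f"pics/{f}.png",d["color"][:,:,::-1]); pickle.dump(d,open(f"{f}.pkl","wb")); return d
def load(f): return pickle.load(open(f"{f}.pkl","rb"))
def cast(d,uv,z):
    K=np.array([[d["fx"],0,d["cx"]],[0,d["fy"],d["cy"]],[0,0,1.]])
    q=(np.atleast_2d(uv).astype(float)-[d["cx"],d["cy"]])/[d["fx"],d["fy"]]
    s=q.copy()
    for _ in range(30): s=q/(1+d["k1"]*(s**2).sum(1,keepdims=True))
    R=np.array(d["R"]); c=-R.T@np.array(d["t"]); r=np.c_[s,np.ones(len(s))]@R
    return c+r*((z-c[2])/r[:,2])[:,None]
def proj(d,X):
    c=np.atleast_2d(X)@np.array(d["R"]).T+np.array(d["t"]); s=c[:,:2]/c[:,2:]
    s=s*(1+d["k1"]*(s**2).sum(1,keepdims=True)); return s*[d["fx"],d["fy"]]+[d["cx"],d["cy"]]
E
python3 - <<'E'
from h import *
for n in("scene","side","wrist"):
    d=grab(n,n+"0"); print(n,(-np.array(d["R"]).T@d["t"]).round(), np.array(d["R"]).round(2).tolist(),d["fx"],d["k1"])
print(sensors.sense())
E
```

```text
pics
scene [1202. -426.  549.] [[0.61, 0.8, -0.01], [0.46, -0.36, -0.82], [-0.65, 0.49, -0.58]] 439.3408166575216 0.024810517179958917
side [328. 512. 619.] [[-0.89, -0.46, 0.02], [-0.33, 0.61, -0.72], [0.32, -0.64, -0.7]] 446.83070089338514 -0.0900849693388638
wrist [203. 647. 384.] [[0.4, 0.92, -0.0], [0.89, -0.39, 0.25], [0.23, -0.1, -0.97]] 413.2850680109699 0.010411034083375757
{'time': 0.15, 'q': array([-1.31054156,  0.4265616 ,  0.0738701 ,  1.60643523, -0.03412353,
        1.11076125, -0.06711521]), 'joint_vel': array([-1.98231730e-03,  1.51149296e-04, -1.67348290e-04, -2.87639296e-03,
        7.19484148e-05, -1.69521818e-03,  8.33148796e-04]), 'tau': array([ 3.87302600e-03, -9.36280560e+01,  3.66902724e+00, -4.54424822e+01,
       -4.88021155e-02,  1.79009285e-02,  4.54936253e-05]), 'tcp_pos': array([268.80792234, 618.83254128, 212.96564237]), 'eef_rot': array([-3.14068729e+00,  3.99630043e-05,  2.73176834e+00]), 'contact_force': array([-0.06645132,  0.37823999, -0.32173007]), 'ft_torque': array([-0.02228299, -0.01847181, -0.00174122]), 'gripper_force': 0.0, 'width': 93.9132644689601}
```

View pics/scene0.png

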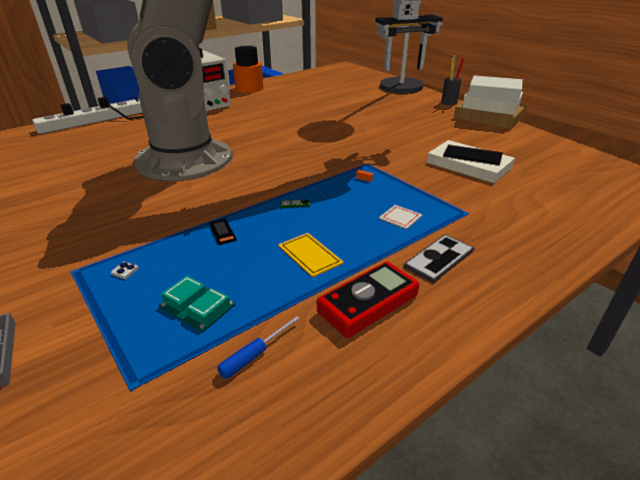

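View pics/side0.png

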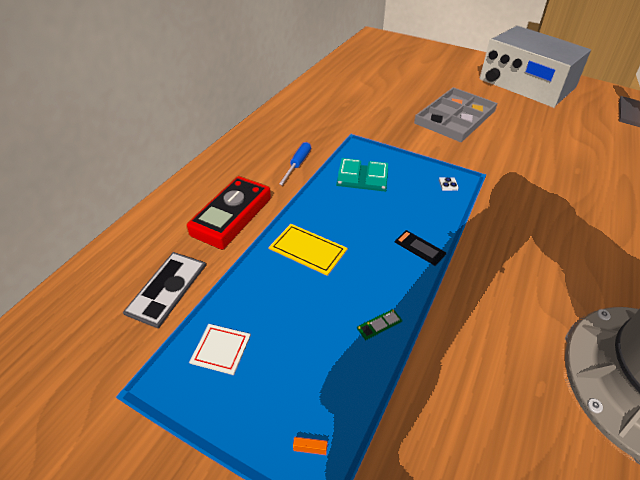

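The scene view shows the spacer at (365,176), board (295,203), battery (222,232), camera (124,269), holder (197,302), and the pads at (310,254) and (400,216). In the side view they are at (310,444), (380,323), (420,247), (448,184), (362,175), (308,249) and (220,349).

```bash
cat >> h.py <<'E'
def masks(d):
    a=d["color"]; h=cv2.cvtColor(a,cv2.COLOR_RGB2HSV).astype(int); H,S,V=h[...,0],h[...,1],h[...,2]
    blue=(H>98)&(H<116)&(S>150)
    return H,S,V,blue
def rect(d,m,z,box=None,keep=False):
    """min-area rect of the largest blob of mask cast onto height z: centre, sides, yaw of long side"""
    m=m.astype(np.uint8)
    if box: b=np.zeros_like(m); x0,y0,x1,y1=box; b[y0:y1,x0:x1]=1; m=m*b
    m=cv2.morphologyEx(m,cv2.MORPH_CLOSE,np.ones((3,3),np.uint8))
    cs,_=cv2.findContours(m,cv2.RETR_EXTERNAL,cv2.CHAIN_APPROX_NONE)
    if not cs: return None
    c=max(cs,key=cv2.contourArea)[:,0,:]
    P=cast(d,c,z)[:,:2].astype(np.float32)
    (cx,cy),(w,hh),an=cv2.minAreaRect(P)
    if w<hh: w,hh,an=hh,w,an+90
    return np.round([cx,cy,w,hh,(an+90)%180-90],1)
E
python3 - <<'E'
from h import *
B={"side0":dict(spacer=(285,425,335,462),board=(350,300,410,345),battery=(385,222,455,270),camera=(432,170,465,198),holder=(325,145,400,200),ypad=(260,215,355,285),wpad=(180,315,260,382)),
"scene0":dict(spacer=(350,165,380,187),board=(272,192,318,214),battery=(200,212,242,250),camera=(105,255,142,285),holder=(150,265,245,332),ypad=(268,225,350,282),wpad=(372,200,428,232))}
for f in B:
    d=load(f);H,S,V,blue=masks(d)
    M=dict(spacer=((H<18)&(S>150)&(V>60),23),board=(~blue,9),battery=(~blue,9),camera=(~blue,11),holder=((H>70)&(H<96)&(S>60)|(S<60)&(V>120),30),ypad=((H>18)&(H<35)&(S>120),7),wpad=((S<60)&(V>120),7))
    for k,(m,z) in M.items(): print(f,k,rect(d,m,z,B[f][k]))
d=load("side0"); 
cr=[cv2.resize(d["color"][y0:y1,x0:x1],(266,200),interpolation=cv2.INTER_NEAREST) for x0,y0,x1,y1 in [(285,425,335,462),(350,300,410,345),(385,222,455,270),(432,165,472,200),(325,145,400,200),(180,315,260,382)]]
cv2.imwrite("pics/c1.png",np.vstack([np.hstack(cr[:3]),np.hstack(cr[3:])])[:,:,::-1])
E
```

```text
side0 spacer [432.1 327.9  43.6  17.5  21.1]
side0 board [427.5 101.   74.7  28.4  57.7]
side0 battery [425.5 -95.2  90.6  43.1 -13.1]
side0 camera [ 432.2 -311.1   46.4   38.9  -60.7]
side0 holder [ 605.2 -226.8  107.4  103.9   18.6]
side0 ypad [612.6   6.9 129.   78.7  -2.7]
side0 wpad [628.1 259.1  74.2  73.5 -76.3]
scene0 spacer [445.4 311.5  54.8  41.5 -48.6]
scene0 board [433.6  95.8  74.   33.7  51.7]
scene0 battery [ 406.7 -100.8  137.8   79.3  -27.8]
scene0 camera [ 438.9 -316.5   45.2   43.7   29.6]
scene0 holder [ 628.2 -254.8  129.3   84.9   18.8]
scene0 ypad [615.    4.  130.7  77.8  -2.6]
scene0 wpad [629.5 257.3  74.8  74.6  14.3]
```

View pics/c1.png

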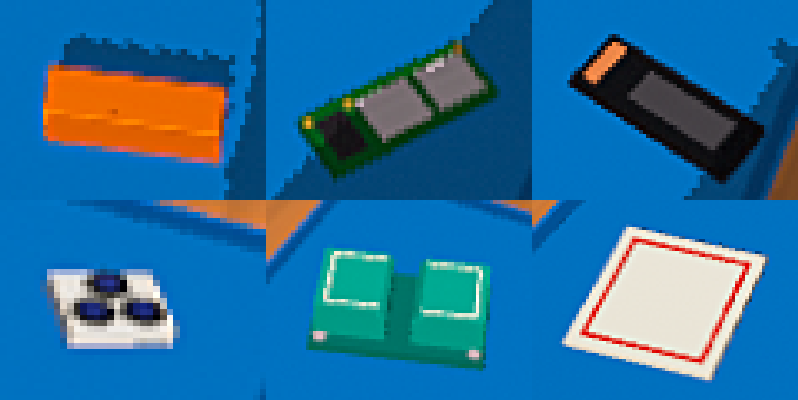

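The crop shows the spacer standing with its top and front faces visible (seam around crop y=115), the board and camera right side up, and the holder with its white outlines. I'll move over the spacer next.

Call:
{"name": "play_rows", "arguments": {"moves": [[[6.56, -11.76, -2.4], 7.4], [[6.56, -11.76, -2.4], 7.4], [[6.56, -11.76, -2.4], 7.4], [[6.56, -11.76, -2.4], 7.4], [[6.56, -11.76, -2.4], 7.4], [[6.56, -11.76, -2.4], 7.4], [[6.56, -11.76, -2.4], 7.4], [[6.56, -11.76, -2.4], 7.4]], "grip": 40}}

```text
time: 0.82
tcp_pos: [426.7, 335.3, 155.7]
eef_rot: [3.142, 0.0, -2.773]
contact_force: [1.8, -0.8, -0.4]
width: 44.3
gripper_force: 0.0
```

Call:
{"name": "play_rows", "arguments": {"moves": [[[0, 0, 0], 0], [[0, 0, 0], 0], [[0, 0, 0], 0]]}}

```text
time: 1.07
tcp_pos: [426.1, 337.5, 156.0]
eef_rot: [3.141, -0.0, -2.777]
contact_force: [-1.1, 0.6, -0.1]
width: 40.5
gripper_force: 0.0
```

Run:
```python
from h import *
d=grab("wrist","w1");s=sensors.sense();print(s["tcp_pos"],np.degrees(s["eef_rot"]))
H,S,V,b=masks(d)
print(proj(d,[433,325,23]))
print(rect(d,(H<18)&(S>150)&(V>60),23))
```

```text
[425.79089664 338.14716727 156.04283406] [ 1.79979099e+02  3.25922064e-03 -1.59036227e+02]
[[305.61408286 227.0201627 ]]
[302.7 346.6 520.2 196.5  87.3]
```

View pics/w1.png

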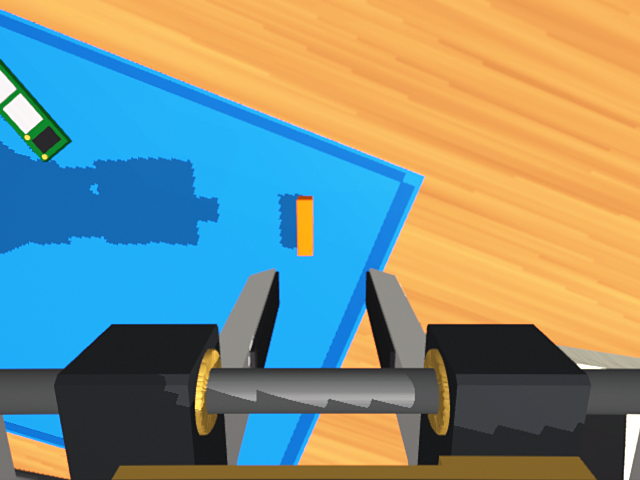

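The wrist view shows the spacer at about (305,226), with its bright top face upright in the picture, and the board at the top left (30,115).

```bash
cat >> h.py <<'E'
def go(x,y,z,yaw):
    "print shift and turn units from the measured pose"
    s=sensors.sense();p=np.array(s["tcp_pos"]);a=np.degrees(s["eef_rot"][2])
    print("time",round(s["time"],2),"units",((np.array([x,y,z])-p)/25).round(2),"turn",round(((yaw-a+90)%180-90)/6,2),"pos",p.round(1),"yaw",round(a,1))
E
python3 - <<'E'
from h import *
d=load("w1");H,S,V,b=masks(d)
r=rect(d,(H>8)&(H<25)&(S>150)&(V>200),23,(285,180,330,270));print(r)
r2=rect(d,(H<25)&(S>150)&(V>60),23,(285,180,330,270));print(r2)
go(r[0],r[1],40,r[4])
E
```

```text
[433.3 324.2  42.9  11.4  20.5]
[432.2 323.8  45.2  11.5  20.5]
time 1.12 units [ 0.3  -0.56 -4.64] turn -0.08 pos [425.8 338.1 156. ] yaw -159.0
```

Call:
{"name": "play_rows", "arguments": {"moves": [[[0.29, -0.56, -1.5], 0], [[0.29, -0.56, -3.0], 0], [[0.29, -0.56, -4.4], 0], [[0.29, -0.56, -5.0], 0], [[0.29, -0.56, -5.36], 0], [[0.29, -0.56, -5.36], 0], [[0.29, -0.56, -5.36], 0]], "grip": 30}}

```text
time: 1.7
tcp_pos: [433.3, 324.2, 22.4]
eef_rot: [3.141, 0.0, -2.775]
contact_force: [0.0, -0.8, -0.5]
width: 29.9
gripper_force: 0.0
```

Call:
{"name": "play_rows", "arguments": {"moves": [[[0, 0, 0], 0], [[0, 0, 0], 0], [[0, 0, 0], 0], [[0, 0, 0], 0], [[0, 0, 0], 0], [[0, 0, 0], 0]], "grip": 6, "force": 25}}

```text
time: 2.2
tcp_pos: [434.0, 323.8, 23.0]
eef_rot: [3.141, 0.002, -2.777]
contact_force: [-1.6, -0.0, 8.3]
width: 11.6
gripper_force: 25.0
```

Call:
{"name": "play_rows", "arguments": {"moves": [[[0, 0, 1.6], 0], [[0, 0, 3.2], 0], [[7.1, -22.6, 5.9], -15.4], [[7.1, -22.6, 5.9], -15.4], [[7.1, -22.6, 5.9], -15.4], [[7.1, -22.6, 5.9], -15.4], [[7.1, -22.6, 5.9], -15.4], [[7.1, -22.6, 5.9], -15.4]]}}

```text
time: 2.87
tcp_pos: [508.2, 84.3, 131.2]
eef_rot: [3.14, 0.001, 2.751]
contact_force: [1.7, -0.3, -1.4]
width: 11.5
gripper_force: 25.0
```

```bash
python3 -c "
from h import *
go(612,-240,170,108.6);print(sensors.sense()['width'])"
```

```text
time 2.87 units [  4.15 -12.97   1.55] turn -8.17 pos [508.2  84.3 131.2] yaw 157.6
11.470541935634891
```

Call:
{"name": "play_rows", "arguments": {"moves": [[[4.1, -12.6, 1.5], -8], [[4.1, -12.6, 1.5], -8], [[4.1, -12.6, 1.5], -8], [[4.1, -12.6, 1.5], -8], [[4.1, -12.6, 1.5], -8], [[4.1, -12.6, 1.5], -8], [[4.1, -12.6, 1.5], -8], [[4.1, -12.6, 1.5], -8]]}}

```text
time: 3.53
tcp_pos: [610.8, -230.5, 168.5]
eef_rot: [3.141, 0.0, 1.913]
contact_force: [0.8, -0.2, 0.3]
width: 11.4
gripper_force: 25.0
```

Call:
{"name": "play_rows", "arguments": {"moves": [[[0, 0, 0], 0], [[0, 0, 0], 0], [[0, 0, 0], 0], [[0, 0, 0], 0]]}}

```text
time: 3.87
tcp_pos: [610.3, -227.2, 167.7]
eef_rot: [3.142, -0.001, 1.92]
contact_force: [0.2, -0.7, 0.5]
width: 11.7
gripper_force: 25.0
```

Run:
```python
from h import *
d=grab("wrist","w2");go(612,-240,170,108.6)
H,S,V,b=masks(d)
print(rect(d,(H>70)&(H<96)&(S>60)&(V>60)|(S<60)&(V>190),30), proj(d,[612,-240,30]))
```

```text
time 3.92 units [ 0.06 -0.52  0.09] turn -0.24 pos [ 610.4 -227.1  167.7] yaw 110.1
[ 622.5 -274.8  146.2  106.6  -71.5] [[317.8766426  237.66909785]]
```

View pics/w2.png

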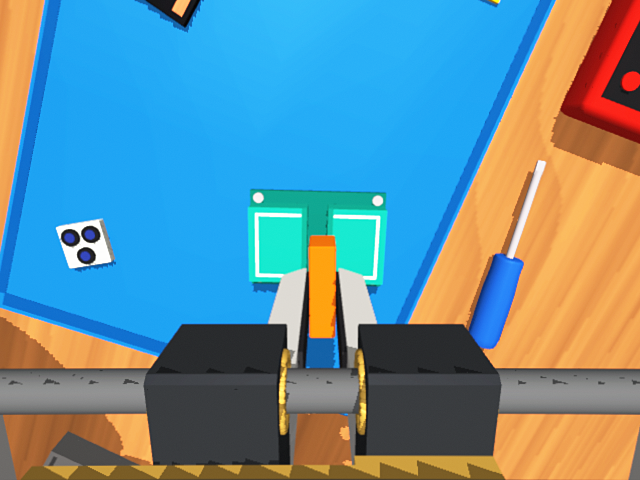

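The wrist view shows the holder outline corners at (256,213), (381,212), (258,276) and (376,279), the held spacer at (322,287), and the camera module at (85,245). Now I'll fit the outline and the held spacer.

Run:
```python
from h import *
d=load("w2");H,S,V,b=masks(d)
m=((S<70)&(V>180)).astype(np.uint8); bx=np.zeros_like(m); bx[207:284,250:385]=1; bx[262:,276:362]=0; bx[235:,285:350]=0
ys,xs=np.nonzero(m*bx); P=cast(d,np.c_[xs,ys],30)[:,:2].astype(np.float32)
r=cv2.minAreaRect(P);print("outline",r)
tm=((H>70)&(H<96)&(S>60)&(V>60)).astype(np.uint8); 
for y in (225,232): 
    row=tm[y,230:400]|m[y,230:400]; g=np.nonzero(np.diff(row.astype(int)))[0]+230; print(y,g,V[y,300:336:2])
print("spacer",rect(d,(H>8)&(H<25)&(S>150)&(V>200),167.7,(295,225,345,345)))
tr=(H<25)&(S>120)
print("cam",rect(d,~b,11,(45,205,125,280)))
```

```text
outline ((613.8435668945312, -248.509033203125), (95.91427612304688, 55.3573112487793), 18.23882484436035)
225 [247 386] [235 205 200 180 130 168 166 168 166 166 167 166 167  96 207 198 208 235]
232 [247 385] [236 199 201 178 166 167 167 165 166 165 167 167 167 136 200 197 215 235]
spacer [ 610.3 -225.9   47.9   11.7  -70.5]
cam [ 435.6 -315.    40.2   37.7   29.5]
```

Run:
```python
from h import *
d=load("w2");H,S,V,b=masks(d)
m=((S<70)&(V>180)).astype(np.uint8)
for x in (262,268,362,368,372):
    print("col",x,[y for y in range(200,300) if m[y,x]], "teal",[y for y in range(185,305) if (70<H[y,x]<96 and V[y,x]>200)][:1],[y for y in range(185,305) if (70<H[y,x]<96 and V[y,x]>200)][-1:])
for y in (225,240,255,268): print("row",y,[x for x in range(245,390) if m[y,x]],[x for x in range(245,390) if (70<H[y,x]<96 and V[y,x]>215)][::100],H[y,300:340:3])
```

```text
col 262 [200, 213, 214, 215, 216, 274, 275, 276] teal [200] [281]
col 268 [213, 214, 215, 216, 274, 275, 276] teal [207] [281]
col 362 [215, 216, 217, 218, 276, 277, 278, 279, 280, 281, 282, 283, 284, 285, 286, 287, 288, 289, 290, 291, 292, 293, 294, 295, 296, 297, 298, 299] teal [210] [275]
col 368 [216, 217, 218, 276, 277, 278, 279, 293, 294, 295, 296, 297, 298, 299] teal [210] [283]
col 372 [200, 201, 216, 217, 218, 276, 277, 278, 279] teal [200] [283]
row 225 [255, 256, 257, 258, 376, 377, 378, 379] [248, 386] [86 85 85 86 86 86 86 86 86 85 85 86 86 86]
row 240 [255, 256, 257, 258, 375, 376, 377, 378] [248] [86 85 85 15 13 13 13 13 13 13 13 12 86 86]
row 255 [255, 256, 257, 258, 374, 375, 376, 377] [249] [86 85 85 13 19 18 19 19 18 19 18 19 81 86]
row 268 [256, 257, 258, 303, 304, 305, 339, 340, 374, 375, 376] [249] [85 78 82 12 18 18 18 19 19 18 18 18 81 80]
```

Run:
```python
from h import *
d=load("w2")
C=cast(d,[(256.5,214.3),(378,217.2),(375,277.6),(257,274.9)],30)[:,:2]
print(C.round(1),C.mean(0)); e=C-np.roll(C,-1,0);print(np.hypot(*e.T),np.degrees(np.arctan2(e[:,1],e[:,0])))
go(*C.mean(0),60,108.2)
```

```text
[[ 561.7 -238.6]
 [ 649.7 -209. ]
 [ 665.8 -255.4]
 [ 577.  -285.2]] [ 613.55795754 -247.07428877]
[92.87261988 49.06775412 93.67228282 49.06320792] [-161.41525288  109.13055011   18.58264004  -71.80325302]
time 3.92 units [ 0.13 -0.8  -4.31] turn -0.31 pos [ 610.4 -227.1  167.7] yaw 110.1
```

Call:
{"name": "play_rows", "arguments": {"moves": [[[0.13, -0.8, -1.0], -0.25], [[0.13, -0.8, -2.5], -0.25], [[0.13, -0.8, -3.8], -0.25], [[0.13, -0.8, -3.9], -0.25], [[0.13, -0.8, -3.9], -0.25], [[0.13, -0.8, -3.9], -0.25], [[0.13, -0.8, -3.9], -0.25]]}}

```text
time: 4.5
tcp_pos: [614.9, -248.7, 72.6]
eef_rot: [3.139, 0.001, 1.893]
contact_force: [0.5, -1.4, -0.0]
width: 11.7
gripper_force: 25.0
```

Run:
```python
from h import *
d=grab("wrist","w3");go(613.6,-247.1,40,108.6);print(sensors.sense()["contact_force"])
g=d["color"][200:400,220:420]
e=grab("side","s3"); f=e["color"][140:205,320:405]
cv2.imwrite("pics/c3.png",np.hstack([cv2.resize(g,(400,400)),cv2.resize(f,(400,400))])[:,:,::-1])
```

```text
time 4.55 units [-0.05  0.07 -1.3 ] turn 0.02 pos [ 614.9 -248.8   72.5] yaw 108.5
[-0.16129636  0.37816937  0.94034036]
```

View pics/c3.png

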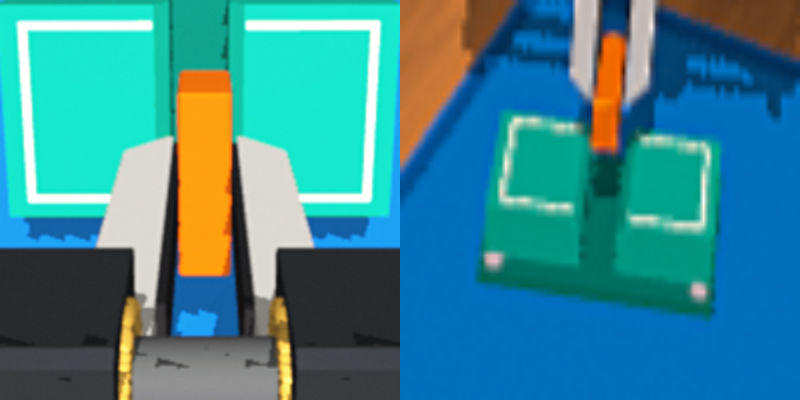

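The spacer sits above the gap and is centred between the bevels in the wrist view. I'll insert it slowly.

Call:
{"name": "play_rows", "arguments": {"moves": [[[-0.05, 0.06, 0], 0], [[-0.05, 0.06, -0.4], 0], [[-0.05, 0.06, -0.7], 0], [[-0.05, 0.06, -0.95], 0], [[-0.05, 0.06, -1.15], 0], [[-0.05, 0.06, -1.3], 0], [[-0.05, 0.06, -1.3], 0]]}}

```text
time: 5.18
tcp_pos: [611.8, -247.1, 36.5]
eef_rot: [-3.14, -0.001, 1.893]
contact_force: [-0.2, 0.2, -0.1]
width: 11.6
gripper_force: 25.0
```

Call:
{"name": "play_rows", "arguments": {"moves": [[[0.06, 0, 0.12], 0], [[0.06, 0, 0.12], 0], [[0.06, 0, 0.12], 0], [[0.06, 0, 0.12], 0]]}}

```text
time: 5.52
tcp_pos: [614.1, -247.3, 41.1]
eef_rot: [3.141, 0.0, 1.893]
contact_force: [-0.3, 0.4, -1.4]
width: 11.7
gripper_force: 25.0
```

Call:
{"name": "play_rows", "arguments": {"moves": [[[0, 0, 0], 0], [[0, 0, 0], 0], [[0, 0, 0], 0], [[0, 0, 0], 0], [[0, 0, 1.0], 0], [[0, 0, 2.0], 0], [[0, 0, 2.5], 0], [[0, 0, 2.5], 0]], "grip": 32}}

```text
time: 6.18
tcp_pos: [615.4, -247.9, 106.2]
eef_rot: [3.138, 0.002, 1.893]
contact_force: [-0.0, 0.2, 0.1]
width: 32.0
gripper_force: 0.0
```

Run:
```python
from h import *
d=grab("wrist","w4");go(613.6,-247.1,40,108.6)
g=d["color"][180:380,220:420]
e=grab("side","s4"); f=e["color"][140:205,320:405]
cv2.imwrite("pics/c4.png",np.hstack([cv2.resize(g,(400,400)),cv2.resize(f,(400,400))])[:,:,::-1])
H,S,V,b=masks(d);print(rect(d,(H<25)&(S>150)&(V>60),29,(240,180,400,400)))
```

```text
time 6.23 units [-0.04  0.01 -2.58] turn 0.02 pos [ 614.7 -247.4  104.4] yaw 108.5
[ 614.2 -246.8   46.7   11.8  -71.4]
```

View pics/c4.png

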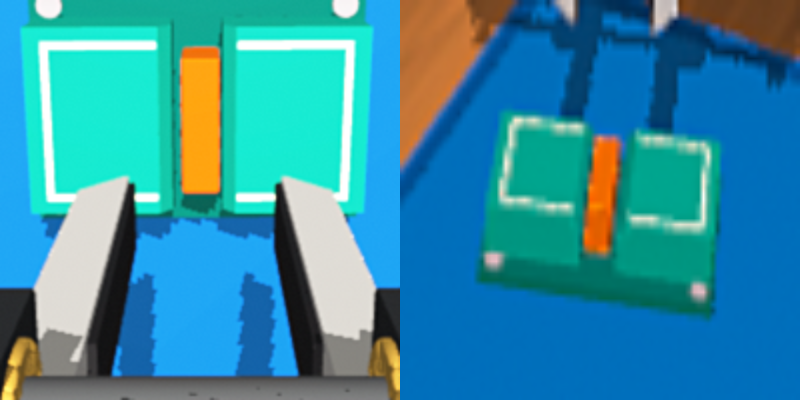

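The spacer is in the gap; wrist crop (200,120). To make sure it's home, I'll turn the closed fingers a quarter so their 16 mm width fits the mouth, then press down.

Call:
{"name": "play_rows", "arguments": {"moves": [[[-0.04, 0.02, -0.4], -8], [[-0.04, 0.02, -0.4], -15], [[-0.04, 0.02, -0.4], -15], [[-0.04, 0.02, -0.4], -15], [[-0.04, 0.02, -0.4], -15], [[-0.04, 0.02, -0.4], -15], [[-0.04, 0.02, -0.4], -15], [[-0.04, 0.02, -0.4], -15]], "grip": 0}}

```text
time: 6.95
tcp_pos: [612.2, -246.5, 91.8]
eef_rot: [-3.14, 0.001, 0.887]
contact_force: [1.3, -0.0, -0.8]
width: 0.7
gripper_force: 0.0
```

Call:
{"name": "play_rows", "arguments": {"moves": [[[0, 0, -0.3], -8], [[0, 0, -0.6], -8], [[0, 0, -0.8], -8], [[0, 0, -0.8], -8], [[0, 0, -0.8], -8], [[0, 0, -0.8], -8], [[0, 0, -0.8], -8], [[0, 0, -0.8], -8]]}}

```text
time: 7.62
tcp_pos: [612.2, -246.4, 71.6]
eef_rot: [3.141, 0.002, 0.051]
contact_force: [-0.0, -0.1, -0.8]
width: 0.5
gripper_force: 0.0
```

```bash
python3 -c "
from h import *
go(613.6,-247.1,38,18.6)"
```

```text
time 7.62 units [ 0.06 -0.03 -1.34] turn 2.62 pos [ 612.2 -246.4   71.6] yaw 2.9
```

Call:
{"name": "play_rows", "arguments": {"moves": [[[0.05, -0.02, 0], 1.2], [[0.05, -0.02, -0.4], 2.4], [[0.05, -0.02, -0.8], 2.6], [[0.05, -0.02, -1.1], 2.6], [[0.05, -0.02, -1.25], 2.6], [[0.05, -0.02, -1.3], 2.6], [[0.05, -0.02, -1.35], 2.6], [[0.05, -0.02, -1.4], 2.6]]}}

```text
time: 8.28
tcp_pos: [614.2, -247.4, 38.3]
eef_rot: [3.141, 0.0, 0.327]
contact_force: [-0.3, -0.3, -0.5]
width: 0.5
gripper_force: 0.0
```

Call:
{"name": "play_rows", "arguments": {"moves": [[[0, 0, -0.03], 0], [[0, 0, -0.06], 0], [[0, 0, -0.09], 0], [[0, 0, -0.12], 0], [[0, 0, -0.15], 0], [[0, 0, -0.15], 0]]}}

```text
time: 8.78
tcp_pos: [614.7, -247.3, 36.9]
eef_rot: [-3.141, -0.002, 0.327]
contact_force: [-9.6, 8.4, 36.2]
width: 0.6
gripper_force: 18.5
```

The fingers stopped at tip height 28.9 mm with 36 N, which matches the expected 29 mm, so the spacer is fully home. Next is the board.

Call:
{"name": "play_rows", "arguments": {"moves": [[[0, 0, 1.5], 0], [[-7.47, 13.85, 3.7], 6.4], [[-7.47, 13.85, 3.7], 6.4], [[-7.47, 13.85, 3.7], 6.4], [[-7.47, 13.85, 3.7], 6.4], [[-7.47, 13.85, 3.7], 6.4], [[-7.47, 13.85, 3.7], 6.4], [[-7.47, 13.85, 3.7], 6.4]], "grip": 50}}

```text
time: 9.45
tcp_pos: [477.6, 5.5, 112.3]
eef_rot: [-3.141, -0.001, 1.001]
contact_force: [1.0, 0.1, 0.5]
width: 48.6
gripper_force: 0.0
```

```bash
python3 -c "
from h import *
go(428,99,130,57)"
```

```text
time 9.45 units [-1.98  3.74  0.71] turn -0.06 pos [477.6   5.5 112.3] yaw 57.4
```

Call:
{"name": "play_rows", "arguments": {"moves": [[[-1.6, 3.2, 0.8], 0], [[-1.6, 3.2, 0.8], 0], [[-1.6, 3.2, 0.8], 0], [[-1.6, 3.2, 0.8], 0], [[-1.6, 3.2, 0.8], 0], [[-1.6, 3.2, 0.8], 0]]}}

```text
time: 9.95
tcp_pos: [439.2, 83.6, 132.1]
eef_rot: [3.141, -0.001, 0.998]
contact_force: [-0.2, 0.2, 0.4]
width: 50.3
gripper_force: 0.0
```

Run:
```python
from h import *
d=grab("wrist","w5"); H,S,V,b=masks(d)
p=proj(d,[428,99,9])[0].astype(int); print(p)
m=~b; m[265:]=0
g=(H>45)&(H<80)&(S>120)
for mm in (m,g): print(rect(d,mm,9,(p[0]-90,max(0,p[1]-110),p[0]+90,min(480,p[1]+110))))
go(428,99,12.5,57)
cv2.imwrite("pics/c5.png",d["color"][:,:,::-1])
```

```text
[295 218]
[429.4  99.1  71.5  26.3  57.1]
[428.9  98.9  70.9  25.2  56.8]
time 10.0 units [-0.45  0.64 -4.78] turn -0.02 pos [439.3  83.1 132. ] yaw 57.1
```

View pics/c5.png

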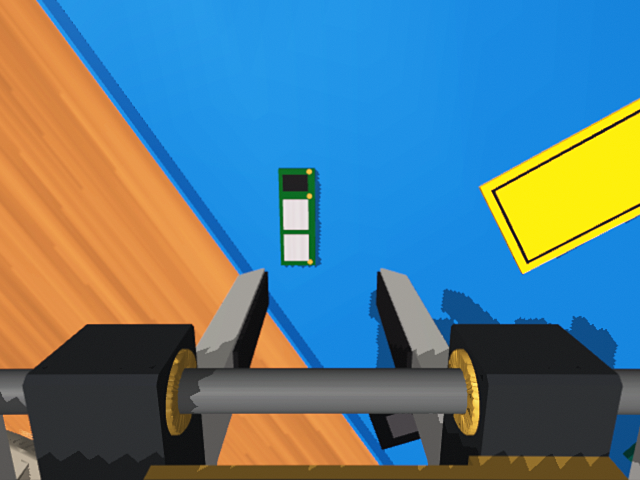

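The board is at pixel (297,217), measures 71.5 by 26 mm, and is centred at (429.2, 99.0). I'll grasp it across its width.

Call:
{"name": "play_rows", "arguments": {"moves": [[[-0.4, 0.64, -1.5], 0], [[-0.4, 0.64, -2.9], 0], [[-0.4, 0.64, -4.0], 0], [[-0.4, 0.64, -4.5], 0], [[-0.4, 0.64, -4.7], 0], [[-0.4, 0.64, -4.76], 0], [[-0.4, 0.64, -4.76], 0]]}}

```text
time: 10.58
tcp_pos: [429.5, 98.8, 13.2]
eef_rot: [3.141, 0.0, 0.996]
contact_force: [-0.2, 0.1, 0.2]
width: 50.0
gripper_force: 0.0
```

Call:
{"name": "play_rows", "arguments": {"moves": [[[0, 0, 0], 0], [[0, 0, 0], 0], [[0, 0, 0], 0], [[0, 0, 0], 0], [[0, 0, 0], 0], [[0, 0, 0], 0]], "grip": 20, "force": 20}}

```text
time: 11.08
tcp_pos: [429.2, 100.2, 13.4]
eef_rot: [3.141, -0.001, 0.998]
contact_force: [-1.5, 0.7, 9.9]
width: 25.5
gripper_force: 20.0
```

Call:
{"name": "play_rows", "arguments": {"moves": [[[0, 0, 1.0], 0], [[0, 0, 2.5], 0], [[7.38, -13.89, 3.5], -6.4], [[7.38, -13.89, 3.5], -6.4], [[7.38, -13.89, 3.5], -6.4], [[7.38, -13.89, 3.5], -6.4], [[7.38, -13.89, 3.5], -6.4], [[7.38, -13.89, 3.5], -6.4]]}}

```text
time: 11.75
tcp_pos: [546.7, -121.9, 91.4]
eef_rot: [-3.142, 0.0, 0.321]
contact_force: [0.7, 0.9, -0.1]
width: 25.4
gripper_force: 20.0
```

```bash
python3 -c "
from h import *
go(613.6,-247.1,100,18.6)"
```

```text
time 11.75 units [ 2.68 -5.01  0.34] turn 0.04 pos [ 546.7 -121.9   91.4] yaw 18.4
```

Call:
{"name": "play_rows", "arguments": {"moves": [[[2.3, -4.4, 0.1], 0], [[2.3, -4.4, 0.1], 0], [[2.3, -4.4, 0.1], 0], [[2.3, -4.4, 0.1], 0], [[2.3, -4.4, 0.1], 0], [[2.3, -4.4, 0.1], 0]]}}

```text
time: 12.25
tcp_pos: [603.1, -230.3, 93.5]
eef_rot: [-3.141, 0.001, 0.327]
contact_force: [0.1, -0.2, 0.7]
width: 25.8
gripper_force: 20.0
```

Run:
```python
from h import *
d=grab("wrist","w6"); H,S,V,b=masks(d); s=sensors.sense(); z=s["tcp_pos"][2]-4
go(613.6,-247.1,41,18.6)
m=~b; 
print(z, rect(d,(H>45)&(H<72)&(S>120)&(V>40),z))
cv2.imwrite("pics/c6.png",d["color"][:,:,::-1])
```

```text
time 12.3 units [ 0.42 -0.71 -2.1 ] turn -0.03 pos [ 603.2 -229.4   93.5] yaw 18.8
89.52016262005993 [ 604.  -231.5   71.8   26.1   18.7]
```

View pics/c6.png

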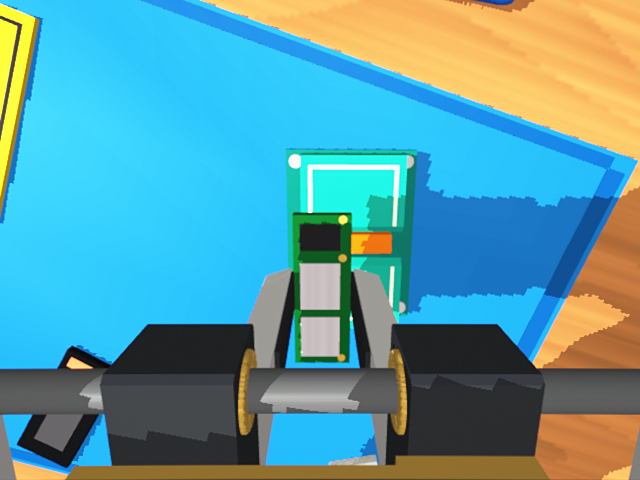

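The board is held level, centred at pixel (322,287), with the white outline below it. I'll lower it onto the jaws.

Call:
{"name": "play_rows", "arguments": {"moves": [[[0.4, -0.67, -0.5], -0.03], [[0.4, -0.67, -1.2], -0.03], [[0.4, -0.67, -1.7], -0.03], [[0.4, -0.67, -1.85], -0.03], [[0.4, -0.67, -1.95], -0.03], [[0.4, -0.67, -2.02], -0.03], [[0.4, -0.67, -2.05], -0.03], [[0.4, -0.67, -2.05], -0.03]]}}

```text
time: 12.97
tcp_pos: [613.8, -247.0, 43.0]
eef_rot: [3.141, -0.001, 0.325]
contact_force: [0.7, -0.4, -0.9]
width: 25.5
gripper_force: 20.0
```

```bash
python3 -c "
from h import *
go(613.6,-247.1,40.3,18.6)
print(sensors.sense()['contact_force'])"
```

```text
time 12.97 units [-0.01 -0.   -0.11] turn 0.0 pos [ 613.8 -247.    43. ] yaw 18.6
[ 0.67491551 -0.41065683 -0.89237587]
```

Call:
{"name": "play_rows", "arguments": {"moves": [[[0, 0, -0.03], 0], [[0, 0, -0.06], 0], [[0, 0, -0.09], 0], [[0, 0, -0.11], 0], [[0, 0, -0.12], 0], [[0, 0, -0.12], 0]]}}

```text
time: 13.47
tcp_pos: [613.7, -247.3, 40.4]
eef_rot: [-3.141, -0.001, 0.324]
contact_force: [-3.5, 2.9, 13.2]
width: 25.7
gripper_force: 20.0
```

Call:
{"name": "play_rows", "arguments": {"moves": [[[0, 0, 0], 0], [[0, 0, 0], 0], [[0, 0, 0], 0], [[0, 0, 0], 0], [[0, 0, 1.0], 0], [[0, 0, 2.0], 0], [[0, 0, 3.5], 0], [[0, 0, 4.5], 0]], "grip": 44}}

```text
time: 14.13
tcp_pos: [613.6, -247.9, 154.5]
eef_rot: [3.141, -0.0, 0.323]
contact_force: [0.2, -0.6, 0.7]
width: 44.3
gripper_force: 0.0
```

Run:
```python
from h import *
d=grab("wrist","w7"); H,S,V,b=masks(d)
go(425,-97,150,-13.1)
print(rect(d,(H>45)&(H<72)&(S>120)&(V>40),36,(200,100,440,330)))
cv2.imwrite("pics/c7.png",d["color"][90:390,180:480,::-1])
```

```text
time 14.18 units [-7.61  6.08 -0.35] turn -5.27 pos [ 615.2 -249.   158.7] yaw 18.5
[ 614.4 -248.7   71.    25.8   19.1]
```

View pics/c7.png

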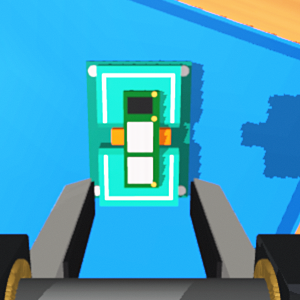

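The board lies flat and centred inside the white outline, at crop (140,138). Next is the battery.

Call:
{"name": "play_rows", "arguments": {"moves": [[[-7.6, 6.08, -0.3], -5.3], [[-7.6, 6.08, -0.3], -5.3], [[-7.6, 6.08, -0.3], -5.3], [[-7.6, 6.08, -0.3], -5.3], [[-7.6, 6.08, -0.3], -5.3], [[-7.6, 6.08, -0.3], -5.3], [[-7.6, 6.08, -0.3], -5.3], [[-7.6, 6.08, -0.3], -5.3]], "grip": 70}}

```text
time: 14.85
tcp_pos: [420.7, -92.8, 143.7]
eef_rot: [-3.139, 0.003, -0.229]
contact_force: [-0.6, 0.1, -0.2]
width: 69.9
gripper_force: 0.0
```

Call:
{"name": "play_rows", "arguments": {"moves": [[[0, 0, 0], 0], [[0, 0, 0], 0], [[0, 0, 0], 0]]}}

```text
time: 15.1
tcp_pos: [424.3, -96.0, 144.8]
eef_rot: [3.141, -0.001, -0.231]
contact_force: [0.8, 0.2, -0.9]
width: 70.3
gripper_force: 0.0
```

Run:
```python
from h import *
d=grab("wrist","w8"); H,S,V,b=masks(d)
p=proj(d,[425,-97,9])[0].astype(int); print(p)
print(rect(d,(V<75)|((H<25)&(S>80)&(V>150)),9,(p[0]-70,150,p[0]+70,330)))
go(425,-97,12.5,-13.1)
cv2.imwrite("pics/c8.png",d["color"][:,:,::-1])
```

```text
[321 224]
[427.7 -99.   90.5  38.9 -13.5]
time 15.15 units [ 0.03 -0.03 -5.29] turn 0.03 pos [424.1 -96.2 144.7] yaw -13.3
```

View pics/c8.png

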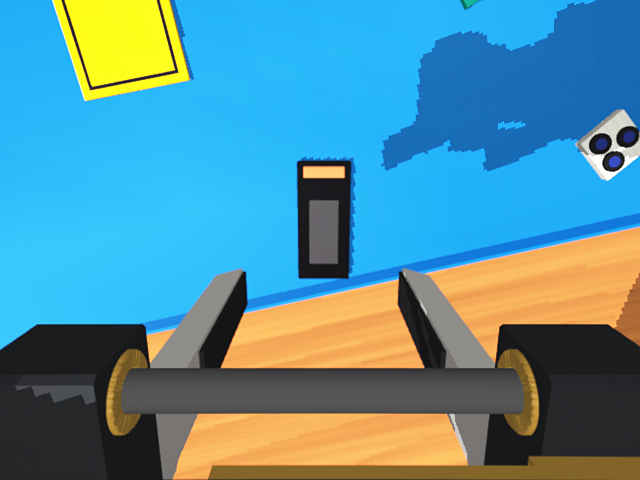

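The battery is at pixel (324,219), measures 90.5 by 39 mm, and is centred at (427.7, -99). I'll grasp it.

Call:
{"name": "play_rows", "arguments": {"moves": [[[0.14, -0.11, -1.5], 0], [[0.14, -0.11, -3.0], 0], [[0.14, -0.11, -4.4], 0], [[0.14, -0.11, -5.0], 0], [[0.14, -0.11, -5.2], 0], [[0.14, -0.11, -5.26], 0], [[0.14, -0.11, -5.26], 0]]}}

```text
time: 15.73
tcp_pos: [427.4, -99.1, 13.6]
eef_rot: [3.141, -0.0, -0.232]
contact_force: [0.5, -0.1, 0.6]
width: 69.9
gripper_force: 0.0
```

Call:
{"name": "play_rows", "arguments": {"moves": [[[0, 0, 0], 0], [[0, 0, 0], 0], [[0, 0, 0], 0], [[0, 0, 0], 0], [[0, 0, 0], 0], [[0, 0, 0], 0], [[0, 0, 0], 0]], "grip": 34, "force": 20}}

```text
time: 16.32
tcp_pos: [427.4, -97.7, 13.4]
eef_rot: [-3.141, -0.0, -0.231]
contact_force: [-0.5, 3.2, 10.3]
width: 39.4
gripper_force: 20.0
```

Call:
{"name": "play_rows", "arguments": {"moves": [[[0, 0, 1.0], 0], [[0, 0, 2.5], 0], [[7.46, 4.13, 3.2], 1.77], [[7.46, 4.13, 3.2], 1.77], [[7.46, 4.13, 3.2], 1.77], [[7.46, 4.13, 3.2], 1.77], [[7.46, 4.13, 3.2], 1.77], [[7.46, 4.13, 3.2], 1.77]]}}

```text
time: 16.98
tcp_pos: [618.8, 10.2, 93.2]
eef_rot: [-3.141, -0.002, -0.039]
contact_force: [-0.9, 0.9, -0.6]
width: 39.5
gripper_force: 20.0
```

Call:
{"name": "play_rows", "arguments": {"moves": [[[0, 0, 0], 0], [[0, 0, 0], 0], [[0, 0, 0], 0]]}}

```text
time: 17.23
tcp_pos: [612.5, 4.4, 92.9]
eef_rot: [3.141, 0.001, -0.047]
contact_force: [-0.4, 0.1, 0.2]
width: 39.6
gripper_force: 20.0
```

Run:
```python
from h import *
d=grab("wrist","w9"); H,S,V,b=masks(d)
go(613.8,5.5,17.3,-2.65)
m=((H>18)&(H<35)&(S>120)&(V>80)); m[:2]=0
print(rect(d,m,7))
cv2.imwrite("pics/c9.png",d["color"][:,:,::-1])
```

```text
time 17.28 units [ 0.05  0.04 -3.03] turn 0.01 pos [612.5   4.4  93.1] yaw -2.7
[737.1   1.5 370.7  42.4  89.9]
```

View pics/c9.png

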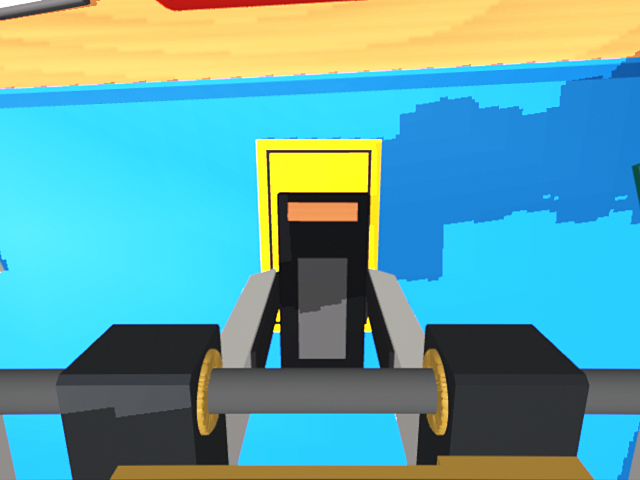

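The pad's far corners are at (257,140) and (382,140), its near edge is at about row 332, and the battery is level above it. I'll check the pad centre from these.

Run:
```python
from h import *
d=load("w9")
C=cast(d,[(257,140),(382,140),(274,331),(370,331)],7)[:,:2];print(C.round(1))
a=np.radians(-2.7); u=np.array([np.cos(a),np.sin(a)]); far=C[:2].mean(0); near=C[2:].mean(0)
print("centre from far",far-64*u,"from near",near+64*u, np.linalg.norm(far-near))
print(rect(d,(d["color"].max(2)<60),89,(270,180,380,368)))
```

```text
[[679.5  39.5]
 [675.9 -36.3]
 [551.8  39. ]
 [548.6 -26.6]]
centre from far [613.78015637   4.62807497] from near [614.12335      3.15150084] 127.59597030806857
[618.4   2.8  89.2  51.1  -0.8]
```

Call:
{"name": "play_rows", "arguments": {"moves": [[[0.05, 0, -1.0], 0], [[0.05, 0, -2.0], 0], [[0.05, 0, -2.6], 0], [[0.05, 0, -2.8], 0], [[0.05, 0, -2.88], 0], [[0.05, 0, -2.93], 0], [[0.05, 0, -2.95], 0], [[0.05, 0, -2.95], 0]]}}

```text
time: 17.95
tcp_pos: [615.2, 5.2, 20.1]
eef_rot: [-3.141, -0.001, -0.046]
contact_force: [0.6, -0.3, -0.2]
width: 39.9
gripper_force: 20.0
```

Call:
{"name": "play_rows", "arguments": {"moves": [[[0, 0, -0.03], 0], [[0, 0, -0.05], 0], [[0, 0, -0.07], 0], [[0, 0, -0.09], 0], [[0, 0, -0.09], 0]]}}

```text
time: 18.37
tcp_pos: [614.9, 5.3, 17.5]
eef_rot: [-3.141, -0.0, -0.046]
contact_force: [-2.0, 1.8, 7.5]
width: 39.4
gripper_force: 20.0
```

Call:
{"name": "play_rows", "arguments": {"moves": [[[0, 0, 0], 0], [[0, 0, 0], 0], [[0, 0, 0], 0], [[0, 0, 0], 0], [[0, 0, 1.0], 0], [[0, 0, 2.0], 0], [[0, 0, 3.5], 0], [[0, 0, 4.8], 0]], "grip": 60}}

```text
time: 19.03
tcp_pos: [614.4, 4.7, 138.5]
eef_rot: [3.141, 0.001, -0.046]
contact_force: [-0.2, 0.3, 0.5]
width: 59.4
gripper_force: 0.0
```

Run:
```python
from h import *
d=grab("wrist","w10"); H,S,V,b=masks(d)
go(435,-314,130,29.5)
cv2.imwrite("pics/c10.png",d["color"][90:390,180:480,::-1])
```

```text
time 19.08 units [ -7.29 -12.72  -0.57] turn 5.36 pos [617.1   4.1 144.2] yaw -2.7
```

View pics/c10.png

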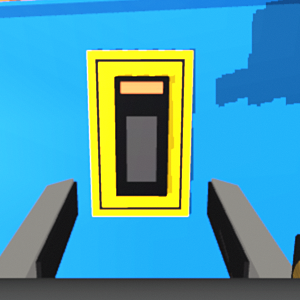

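The battery is centred inside the black outline. On to the camera module.

Call:
{"name": "play_rows", "arguments": {"moves": [[[-7.29, -12.72, -0.6], 5.36], [[-7.29, -12.72, -0.6], 5.36], [[-7.29, -12.72, -0.6], 5.36], [[-7.29, -12.72, -0.6], 5.36], [[-7.29, -12.72, -0.6], 5.36], [[-7.29, -12.72, -0.6], 5.36], [[-7.29, -12.72, -0.6], 5.36], [[-7.29, -12.72, -0.6], 5.36]]}}

```text
time: 19.75
tcp_pos: [447.9, -285.1, 123.5]
eef_rot: [3.141, -0.001, 0.516]
contact_force: [0.9, -0.9, -0.1]
width: 59.6
gripper_force: 0.0
```

```bash
python3 -c "
from h import *
go(435,-314,130,29.5)"
```

```text
time 19.75 units [-0.52 -1.15  0.26] turn -0.01 pos [ 447.9 -285.1  123.5] yaw 29.6
```

Call:
{"name": "play_rows", "arguments": {"moves": [[[-0.3, -0.6, 0.2], 0], [[-0.3, -0.6, 0.2], 0], [[-0.3, -0.6, 0.2], 0], [[-0.3, -0.6, 0.2], 0]]}}

```text
time: 20.08
tcp_pos: [442.1, -298.0, 128.2]
eef_rot: [-3.141, -0.0, 0.516]
contact_force: [0.6, -0.1, 0.5]
width: 60.0
gripper_force: 0.0
```

Run:
```python
from h import *
d=grab("wrist","w11"); H,S,V,b=masks(d)
p=proj(d,[435.6,-315,11])[0].astype(int); print(p)
bx=(p[0]-55,p[1]-60,p[0]+55,p[1]+55)
print(rect(d,~b,11,bx), rect(d,(S<60)&(V>205),11,bx))
go(435.6,-315,14,29.5)
cv2.imwrite("pics/c11.png",d["color"][:,:,::-1])
```

```text
[335 249]
[ 434.9 -316.2   37.3   36.3   29.5] [ 435.1 -315.9   36.5   35.8   29.2]
time 20.13 units [-0.27 -0.7  -4.57] turn -0.02 pos [ 442.4 -297.6  128.2] yaw 29.6
```

View pics/c11.png

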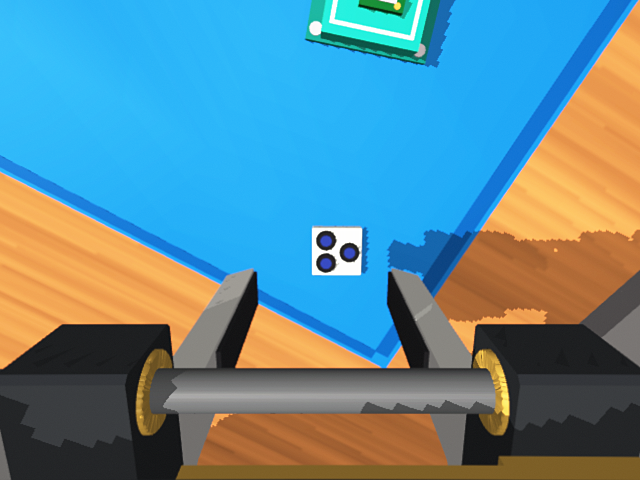

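The camera module is at pixel (337,251), about 36 by 36 mm, centred at (435.1, -316). I'll grasp it.

Call:
{"name": "play_rows", "arguments": {"moves": [[[-0.29, -0.73, -1.2], 0], [[-0.29, -0.73, -2.6], 0], [[-0.29, -0.73, -3.8], 0], [[-0.29, -0.73, -4.3], 0], [[-0.29, -0.73, -4.5], 0], [[-0.29, -0.73, -4.58], 0], [[-0.29, -0.73, -4.58], 0]]}}

```text
time: 20.72
tcp_pos: [435.1, -317.0, 14.7]
eef_rot: [3.141, -0.0, 0.516]
contact_force: [-0.2, -0.3, 0.8]
width: 59.6
gripper_force: 0.0
```

Call:
{"name": "play_rows", "arguments": {"moves": [[[0, 0, 0], 0], [[0, 0, 0], 0], [[0, 0, 0], 0], [[0, 0, 0], 0], [[0, 0, 0], 0], [[0, 0, 0], 0], [[0, 0, 0], 0]], "grip": 30, "force": 20}}

```text
time: 21.3
tcp_pos: [434.8, -317.0, 14.5]
eef_rot: [3.141, -0.001, 0.516]
contact_force: [-1.2, 1.8, 9.4]
width: 35.4
gripper_force: 20.0
```

```bash
python3 -c "
from h import *
go(628.8,258.2,100,14)"
```

```text
time 21.3 units [ 7.76 23.01  3.42] turn -2.59 pos [ 434.8 -317.    14.5] yaw 29.6
```

Call:
{"name": "play_rows", "arguments": {"moves": [[[0, 0, 1.5], 0], [[0, 0, 3.0], 0], [[7.76, 23.0, 3.8], -2.6], [[7.76, 23.0, 3.8], -2.6], [[7.76, 23.0, 3.8], -2.6], [[7.76, 23.0, 3.8], -2.6], [[7.76, 23.0, 3.8], -2.6], [[7.76, 23.0, 3.8], -2.6]]}}

```text
time: 21.97
tcp_pos: [513.4, -81.8, 97.3]
eef_rot: [-3.141, -0.0, 0.243]
contact_force: [1.1, -0.9, -0.8]
width: 35.3
gripper_force: 20.0
```

```bash
python3 -c "
from h import *
go(628.8,258.2,100,14)"
```

```text
time 21.97 units [ 4.62 13.6   0.11] turn 0.01 pos [513.4 -81.8  97.3] yaw 13.9
```

Call:
{"name": "play_rows", "arguments": {"moves": [[[4.3, 12.8, 0], 0], [[4.3, 12.8, 0], 0], [[4.3, 12.8, 0], 0], [[4.3, 12.8, 0], 0], [[4.3, 12.8, 0], 0], [[4.3, 12.8, 0], 0], [[4.3, 12.8, 0], 0], [[4.3, 12.8, 0], 0]]}}

```text
time: 22.63
tcp_pos: [619.4, 234.4, 97.1]
eef_rot: [-3.141, 0.0, 0.244]
contact_force: [1.7, -0.4, -0.1]
width: 35.5
gripper_force: 20.0
```

Call:
{"name": "play_rows", "arguments": {"moves": [[[0, 0, 0], 0], [[0, 0, 0], 0], [[0, 0, 0], 0], [[0, 0, 0], 0]]}}

```text
time: 22.97
tcp_pos: [619.1, 230.6, 97.2]
eef_rot: [3.141, 0.0, 0.242]
contact_force: [-0.4, -0.4, -0.7]
width: 35.5
gripper_force: 20.0
```

Run:
```python
from h import *
d=grab("wrist","w12"); H,S,V,b=masks(d)
red=((H<8)|(H>172))&(S>110)&(V>90)
print("red",rect(d,red,7,(200,120,450,330)))
go(628.8,258.2,18.5,14)
cv2.imwrite("pics/c12.png",d["color"][:,:,::-1])
```

```text
red [629.2 258.3  60.9  60.2 -76.2]
time 23.02 units [ 0.39  1.11 -3.15] turn 0.03 pos [619.2 230.6  97.3] yaw 13.8
```

View pics/c12.png

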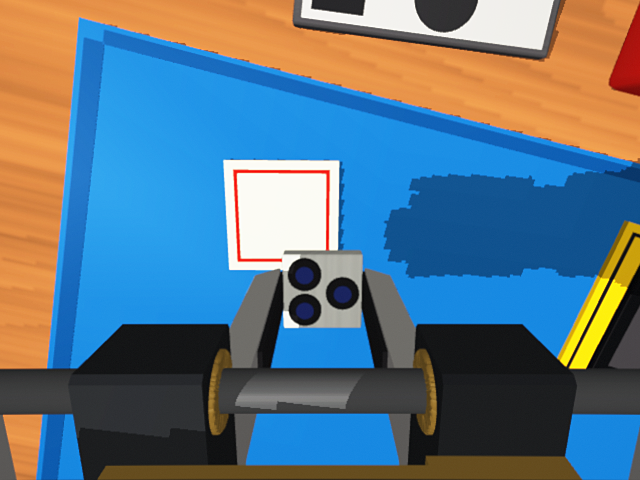

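The red outline runs from (234,170) to (330,260), centred at (629.2, 258.3). The module is held level with its lenses up, and I'll set it down there.

Call:
{"name": "play_rows", "arguments": {"moves": [[[0.4, 1.1, -0.7], 0], [[0.4, 1.1, -1.6], 0], [[0.4, 1.1, -2.4], 0], [[0.4, 1.1, -2.75], 0], [[0.4, 1.1, -2.9], 0], [[0.4, 1.1, -3.0], 0], [[0.4, 1.1, -3.04], 0], [[0.4, 1.1, -3.04], 0]]}}

```text
time: 23.68
tcp_pos: [629.8, 259.3, 21.9]
eef_rot: [-3.141, -0.001, 0.243]
contact_force: [-1.1, -0.1, -0.7]
width: 35.5
gripper_force: 20.0
```

Call:
{"name": "play_rows", "arguments": {"moves": [[[0, 0, -0.03], 0], [[0, 0, -0.06], 0], [[0, 0, -0.09], 0], [[0, 0, -0.11], 0], [[0, 0, -0.11], 0]]}}

```text
time: 24.1
tcp_pos: [629.4, 259.6, 18.6]
eef_rot: [-3.141, -0.0, 0.243]
contact_force: [-1.9, 1.5, 2.7]
width: 35.6
gripper_force: 20.0
```

Call:
{"name": "play_rows", "arguments": {"moves": [[[0, 0, 0], 0], [[0, 0, 0], 0], [[0, 0, 0], 0], [[0, 0, 0], 0], [[0, 0, 1.0], 0], [[0, 0, 2.0], 0], [[0, 0, 3.5], 0], [[0, 0, 5], 0]], "grip": 56}}

```text
time: 24.77
tcp_pos: [628.7, 259.1, 144.0]
eef_rot: [3.141, 0.002, 0.243]
contact_force: [-1.0, 1.7, -0.4]
width: 56.0
gripper_force: 0.0
```

Run:
```python
from h import *
d=grab("wrist","w13"); e=grab("side","s13")
cv2.imwrite("pics/c13.png",np.hstack([d["color"][90:390,180:480],e["color"][130:430,120:500]])[:,:,::-1])
```

```text
(no output)
```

View pics/c13.png

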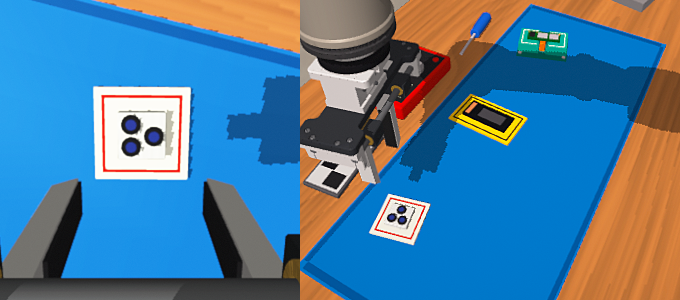

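All four parts are in place: the camera module inside the red outline, the battery inside the black outline, and the board across the jaws over the spacer. The gripper is clear of everything, so I'm handing in.

```bash
python3 -c "
from rig import close_job
print(close_job())"
```

```text
the job is handed in; nothing more can be done
None
```

Job handed in at about 25 s: the spacer was pressed fully home before the board went across the jaws, the battery and camera module were set down inside their outlines, and the phone shell, screwdriver and multimeter were left untouched.

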